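# Slide the butter dish between hob and scale onto the cooling stone

## Task

Push the round lidded butter dish along the table top, through the narrow gap between the hob and the kitchen scale, and on until it stands wholly on the round dark cooling stone on the other side. Only push it by its side with the fingers: do not lift or tip it and leave the lid's knob alone. Do not press hard on the hob or the scale, leave the rolls, jars, cup and spatula where they are, and let go at the end.

Things in the scene. Friction and masses are not known exactly. Their poses are not given: they have to be found in the camera images.
- dish: Round white lidded butter dish, loose, 0.3 to 0.7 kg. Upright cylinder 100 mm in diameter up to 34 mm high, then a low domed lid to 50 mm and a small knob to 69 mm. Origin: centre of its underside; z up. It starts beyond one end of the gap, on the robot's left or right, usually not in line with the gap.
- knob: The knob in the middle of the dish's lid (part of the dish, same axes), 22 mm across and 19 mm high; not to be touched. Origin: its foot, 50 mm above the dish's underside, on the dish's axis.
- hob: Steel induction hob fixed on the gap's far side: 52 mm high, 240 mm along the gap (its y), 280 mm deep (its x, pointing away from gap and robot). Upright sides, vertical corners rounded 12 mm. A fixed low pan on it, 107 to 263 mm from the gap-side face, reaches 90 mm above the table. Origin: middle of the upright face bordering the gap, at table level; z up. The gap runs along its y axis.
- scale: White kitchen scale fixed on the gap's near side: 48 mm high, 200 mm along the gap (its y), 170 mm deep towards the robot (its -x). Upright sides, corners rounded 12 mm. Its face is parallel to the hob's, 108 to 112 mm from it; it may be shifted up to 20 mm along the gap. Origin: middle of the upright face bordering the gap, at table level; axes as the hob's.
- stone: Round dark slate cooling stone, 160 mm in diameter, let flush into the table top (no step to slide over) beyond the other end of the gap from the dish. Origin: its centre at table level.
- roll_a: Bread roll, 72 mm across, 47 mm high, loose bystander. Origin: centre of its underside.
- roll_b: Bread roll, 72 mm across, 47 mm high, loose bystander. Origin: centre of its underside.
- roll_c: Bread roll, 72 mm across, 47 mm high, loose bystander. Origin: centre of its underside.
- jam: Jam jar, 58 mm across, 75 mm high, loose bystander. Origin: centre of its underside.
- cup: White cup, 72 mm across, 70 mm high, loose bystander. Origin: centre of its underside.
- pepper: Pepper jar, 44 mm across, 75 mm high, loose bystander. Origin: centre of its underside.
- spreader: Spatula lying flat along its x axis, 200 mm long, loose bystander. Origin: centre of its underside.
Not all that is in view belongs to the job. What is shaped like the dish but orange or pink is not meant.

How it is judged (in metres and radians):
On the way:
1. the dish is in the middle of the gap between hob and scale, standing on the table (y of dish in the frame of hob between -0.05 and 0.05 m and x of dish in the frame of hob between -0.075 and -0.04 m and height (world z) of dish below 0.006 m), for 0.1 s.
At the end, for the whole second after the job is handed in: The dish, having passed through the gap, stands upright and at rest on the table with its centre within 30 mm of the stone's centre (wholly on the stone) (horizontal distance between dish and stone below 0.03 m and height (world z) of dish below 0.006 m and angle between dish's own z axis and vertical below 0.05 rad and linear speed of dish below 0.01 m/s); the robot touches nothing.
It fails at once if the dish is lifted off the table (more than 10 mm) (height (world z) of dish above 0.01 m).
It fails at once if the dish is tipped (more than 0.2 rad) (angle between dish's own z axis and vertical above 0.2 rad).
It fails at once if the fingers touch the lid's knob (more than 1 N) (contact force between knob and the fingers above 1 N).
It fails at once if the robot presses on the hob or the scale with more than 25 N (contact force between any of the arm, the fingers and hob above 25 N or contact force between any of the arm, the fingers and scale above 25 N).
It fails at once if a roll, jar, cup or the spatula is moved more than 25 mm (distance of any of roll_a, roll_b, roll_c, jam, cup, pepper, spreader from where it was at the start of the episode above 0.025 m).
It also fails if it takes over 64 s, if anything falls off the work surface, if the arm or the gripper's body presses on something with over 40 N, if the wrist force passes 120 N, or if a joint passes its speed limit or range.

## Robot

A 6-joint arm with a two-finger parallel gripper is mounted at the origin on the work surface. World frame = base frame: x ahead of the robot, y to its left, z up, the work surface at z = 0. Lengths are in m, angles in degrees, forces in N, time in s.
With the tool pointing down it reaches from about 0.375 to 0.9 m from the base axis. Payload 3.1 kg.
Tool frame: the origin (TCP) lies at the very end of the fingers, on their centre line; the grasp point (between the pads) lies 19 mm behind it; z points along the fingers, y is the line along which they close (so a half turn about z gives the same grasp; the last joint's range is limited). The gripper opens to 87 mm and grips with 3 to 60 N. Pads are 19 mm wide; open, the fingers measure 117 mm over their backs; the gripper's body (75 mm by 190 mm) begins 51 mm behind the grasp point.
Start: joints at [61.851, 30.224, 82.088, -0, 67.689, -10.227], TCP at [0.192, 0.595, 0.223] pointing down, gripper open.
Joint ranges: [-176.69, 176.69], [-43.24, 126.21], [12.49, 139.97], [-82, 262], [0, 151.66], [-163.58, 163.58]. Speed limits (degrees/s): [159.86, 159.86, 180, 180, 180, 180].

## Interface

Orientations are given as a 3x3 rotation matrix whose columns are the frame's x, y, z axes.
In Python, from rig import bot gives the robot as it stands.
- The arm moves only by the tool move_arm, never from a script. Its argument "increments" is a list of rows, each an object with "xyz": the shift along the tool's x, y, z in mm, a list of three; "roll": the turn about the tool's z in rad; "grip": the opening in per cent of the stroke, from 0 (shut) to 100 (fully open). A call has 1 to 5 rows; each row shifts and turns the commanded pose from where the row before left it, along the tool's axes as they then stand; what a row does not reach is not made up. A row lasts 1/12 s, in which the tool goes at most 41.7 mm and 7.16 degrees, less where a joint would pass 70% of its speed; a pose out of reach is approached as far as the arm can. A call is refused whole if a number of a shift passes 41.7 or a number of a turn 0.125, either way. A call with a gripper value outside its range is refused whole. The fingers move at their own pace and stop on an object; the grip force is fixed at half the most. Time passes only in rows, so rows that do not move let the fingers close. It gives the time, the measured TCP pose, the force, the opening and the grip force at its end, in the units of the state.
- bot.read_state(): the state, without advancing time (a new reading comes with each control period).
- bot.capture(name): name is "scene" or "top"; returns (picture, depth): 480x640x3 uint8, red, green, blue; 480x640 float32, m along the optical axis (not along the pixel's ray), 0 where there is no reading.
- bot.camera_model(name): a dict with "intrinsics" (3x3 intrinsics, pixels), "rvec" (rotation vector, rad) and "tvec" (3), from world to camera coordinates, as OpenCV has them. Camera axes: x right, y down, z forward; pixel columns grow to the right and rows downward; lengths in m; the calibration is good to about 2 mm. A picture is of the moment at which its call begins. camera_model takes no time and is no camera call.
- bot.hand_in(): hands the job in; it is judged then, once.
Trained networks look in the newest picture that a camera, given by its name, has taken for a name from the list of things; names that differ only in an ending like _2 or _b are one class to them, and where a whole thing is asked for, a point or a joint stands for the part that bears it (a point fixed in the world has none). Each returns a list of dicts, best first, with "conf" (0 to 1); they miss things now and then, are a little off and sometimes report something else, mostly with a low value. They report only what shows in the picture. A call takes as long as a camera call. They do not tell look-alikes from the thing itself.
- bot.spot_in(label, camera): "at" ([x, y, z] in m, in the coordinates of the camera as it stood for that picture, good to about 4 mm: the middle of the surface that is visible of it).
- bot.trace(label, camera): "mask" (480x640 bool, what is visible of it).
The state is a dict: "time_s": time; "joint_positions": joint angles; "qvel": joint speeds; "tau": joint torques, N m; "position": TCP position; "tcp_rot": TCP orientation; "force": force on the tool from outside, world axes, zero at the start; "moment": the same for the moment, N m; "opening": opening from 0.0 (shut) to 1.0 (fully open); "grasp_force": force on a finger pad.
Only numpy, scipy, OpenCV 4.12 (cv2) and the standard library are available. Lean on these libraries where they do the work, as an engineer would, in place of code of your own. Each camera call takes 0.05 s, during which the arm holds its last target. There are 200 camera calls.

## Working session

There is one attempt and no reset: what is moved stays moved. The work goes in short steps, Python scripts to look and compute and a tool call to move; the robot and the scene stay as the last step left them, time stands still between calls to the robot, and variables do not carry over. Pictures are saved under pics/ and viewed, at most 10 in all, crops included, and the job is handed in when it is done.

Besides the shell and the picture viewer there is one more tool, called after ">>>" as name(argument=value, ...) on one line, values as JSON. move_arm: Moves the arm, as the interface text tells. Its arguments: {"type":"object","properties":{"increments":{"type":"array"}},"required":["increments"]}

```bash
mkdir -p pics; cat > h.py <<'E'
import numpy as np,cv2
from rig import bot
def w(cam,p):
    m=bot.camera_model(cam);R=cv2.Rodrigues(np.array(m["rvec"],float))[0]
    return (np.atleast_2d(p)-np.array(m["tvec"]).ravel())@R
def cloud(cam,d):
    K=np.array(bot.camera_model(cam)["intrinsics"]);v,u=np.mgrid[:480,:640]
    P=np.stack([(u-K[0,2])/K[0,0]*d,(v-K[1,2])/K[1,1]*d,d],-1)
    return w(cam,P.reshape(-1,3)).reshape(480,640,3)
E
python3 - <<'E'
from h import *
for c in("top","scene"):
    p,d=bot.capture(c);cv2.imwrite(f"pics/{c}0.png",p[:,:,::-1]);np.save(f"{c}.npy",d)
for l in "dish hob scale stone roll_a jam cup pepper spreader".split():
    for r in bot.spot_in(l,"top"): print(l,round(r["conf"],2),w("top",r["at"]).round(3))
s=bot.read_state();print(s["time_s"],s["position"],s["tcp_rot"])
E
```

```text
dish 0.77 [[ 0.324 -0.164  0.047]]
dish 0.7 [[0.485 0.284 0.044]]
dish 0.62 [[0.216 0.41  0.044]]
dish 0.2 [[0.26  0.28  0.036]]
hob 0.91 [[0.733 0.015 0.049]]
scale 0.68 [[0.426 0.516 0.   ]]
stone 0.63 [[ 0.474 -0.289  0.002]]
stone 0.43 [[0.486 0.285 0.047]]
roll_a 0.95 [[0.715 0.254 0.043]]
roll_a 0.85 [[ 0.73  -0.236  0.037]]
roll_a 0.84 [[0.258 0.283 0.037]]
jam 0.57 [[0.657 0.368 0.075]]
cup 0.85 [[ 0.694 -0.358  0.043]]
pepper 0.7 [[ 0.275 -0.266  0.07 ]]
pepper 0.51 [[0.485 0.284 0.045]]
pepper 0.2 [[ 0.696 -0.357  0.043]]
spreader 0.69 [[0.424 0.517 0.003]]
0.55 [0.19229636 0.5946601  0.22254398] [[-9.51471553e-01  3.07736713e-01  4.85249503e-06]
 [ 3.07736713e-01  9.51471553e-01  3.79265842e-06]
 [-3.44987074e-06  5.10189747e-06 -1.00000000e+00]]
```

View pics/top0.png

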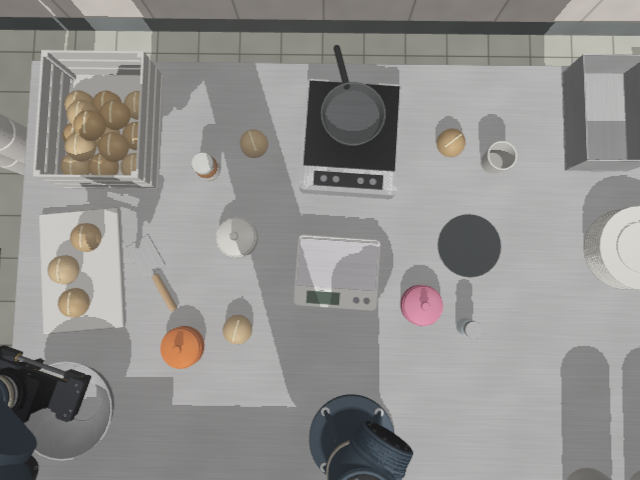

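View pics/scene0.png

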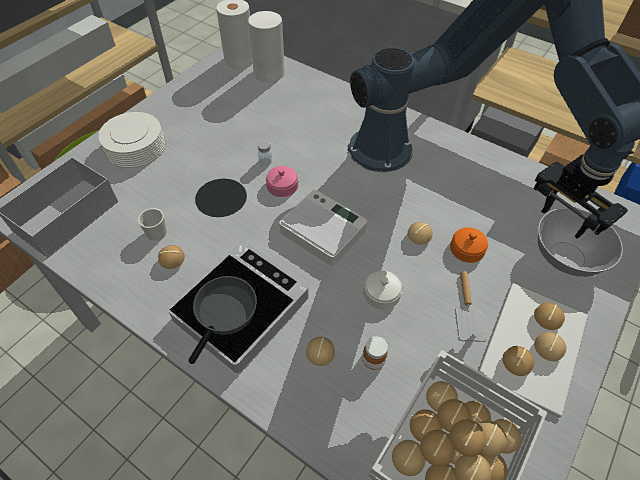

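The top view shows the white dish at px (237,237), the hob front edge at row ~192, the scale's far edge at row ~237, and the stone at (470,245). The orange and pink dishes are decoys. Next I measure the edges from depth.

```bash
cat > m.py <<'E'
from h import *
d=np.load("top.npy");C=cloud("top",d);X,Y,Z=C[...,0],C[...,1],C[...,2]
print("table z",np.median(Z[(abs(Y-.1)<.3)&(X>.3)&(X<.7)]))
def rect(m,n):
    m=cv2.morphologyEx(m.astype(np.uint8),cv2.MORPH_OPEN,np.ones((3,3)))>0
    P=C[m][:,:2].astype(np.float32);r=cv2.minAreaRect(P*1000);print(n,len(P),r,cv2.boxPoints(r).round(0).tolist())
rect((Z>.040)&(Z<.062)&(X>.5)&(X<.9)&(abs(Y)<.17),"hob")
rect((Z>.036)&(Z<.056)&(X>.3)&(X<.52)&(abs(Y)<.13),"scale")
m=(Z>.012)&(Z<.08)&(np.hypot(X-.485,Y-.284)<.08)
P=C[m][:,:2].astype(np.float32)*1000;print("dish",cv2.minEnclosingCircle(P),len(P))
k=(Z>.058)&(np.hypot(X-.485,Y-.284)<.04);print("knob",C[k].mean(0),k.sum())
p=cv2.imread("pics/top0.png");g=p.max(2)
s=(g<75)&(abs(Z)<.01)&(np.hypot(X-.474,Y+.289)<.12)
P=C[s][:,:2].astype(np.float32)*1000;print("stone",P.mean(0),cv2.minEnclosingCircle(P),len(P))
for c in [(.715,.254),(.73,-.236),(.258,.283),(.657,.368),(.694,-.358),(.275,-.266),(.324,-.164)]:
    m=(Z>.015)&(np.hypot(X-c[0],Y-c[1])<.06);print(c,cv2.minEnclosingCircle(C[m][:,:2].astype(np.float32)*1000))
E
python3 m.py
```

```text
table z 0.0024019244685648086
hob 9055 ((736.91552734375, 12.3819580078125), (240.26373291015625, 281.62213134765625), 86.71078491210938) [[589.0, -99.0], [871.0, -116.0], [884.0, 124.0], [603.0, 140.0]]
scale 5479 ((396.6839599609375, 0.7211761474609375), (269.2436828613281, 175.4081573486328), 86.3416519165039) [[301.0, -128.0], [476.0, -139.0], [493.0, 129.0], [318.0, 141.0]]
dish ((485.2849426269531, 292.0907897949219), 50.08709716796875) 1320
knob [0.48473819 0.29158605 0.06748015] 63
stone [nan nan] ((0.0, 0.0), 0.0) 0
(0.715, 0.254) ((724.4102783203125, 256.2739562988281), 35.386539459228516)
(0.73, -0.236) ((732.5350341796875, -241.91921997070312), 35.86843490600586)
(0.258, 0.283) ((259.2317199707031, 284.42767333984375), 35.776981353759766)
(0.657, 0.368) ((658.2548828125, 369.8011779785156), 28.974191665649414)
(0.694, -0.358) ((688.7153930664062, -351.2020568847656), 36.424705505371094)
(0.275, -0.266) ((272.5431213378906, -274.21221923828125), 21.548587799072266)
(0.324, -0.164) ((324.42510986328125, -165.24148559570312), 50.4320068359375)m.py:14: RuntimeWarning: Mean of empty slice.
  P=C[s][:,:2].astype(np.float32)*1000;print("stone",P.mean(0),cv2.minEnclosingCircle(P),len(P))
  ret = um.true_divide(
```

```bash
cat > m2.py <<'E'
from h import *
d=np.load("top.npy");C=cloud("top",d);X,Y,Z=C[...,0],C[...,1],C[...,2]
m=((Z>.040)&(Z<.056)&(X>.28)&(X<.53)&(abs(Y)<.14)).astype(np.uint8)
m=cv2.morphologyEx(m,cv2.MORPH_OPEN,np.ones((5,5)))
n,L,S,_=cv2.connectedComponentsWithStats(m);i=1+S[1:,4].argmax();print(S[1:])
P=C[L==i][:,:2].astype(np.float32)*1000;r=cv2.minAreaRect(P);print("scale",r,cv2.boxPoints(r).round().tolist())
Pt=C[L==i];a=np.deg2rad(3.29);q=(Pt[:,0]*np.cos(a)-Pt[:,1]*np.sin(a)) 
print("scale far-face u pct",np.percentile(q,[50,95,98,99,99.7]))
p=cv2.imread("pics/top0.png");print(p[245,470],d[245,470],C[245,470])
g=p.max(2)<90;n,L,S,_=cv2.connectedComponentsWithStats(g.astype(np.uint8));i=L[245,470];print(S[i])
c=max(cv2.findContours((L==i).astype(np.uint8),0,2)[0],key=len)
M=bot.camera_model("top");K=np.array(M["intrinsics"]);cen=w("top",np.zeros(3))[0]
f=c.reshape(-1,2);rays=w("top",np.c_[(f[:,0]-K[0,2])/K[0,0],(f[:,1]-K[1,2])/K[1,1],np.ones(len(f))])-cen
Q=cen-rays*(cen[2]/rays[:,2:]);print("cam",cen,"stone",cv2.minEnclosingCircle((Q[:,:2]*1000).astype(np.float32)))
E
python3 m2.py
```

```text
[[ 296  236   84   74 5578]
 [ 404  296    9   20  150]]
scale ((401.2411804199219, 42.42268371582031), (200.2447509765625, 170.27146911621094), 87.03131866455078) [[311.0, -53.0], [481.0, -62.0], [491.0, 138.0], [321.0, 147.0]]
scale far-face u pct [0.39930863 0.4738751  0.47939395 0.48118539 0.4826531 ]
[78 77 75] 1.1532702 [ 0.47486635 -0.29287006  0.00714059]
[ 438  215   62   62 3000]
cam [0.38058682 0.07305893 1.15928373] stone ((474.9255676269531, -292.1993408203125), 78.43350219726562)
```

>>> move_arm(increments=[{"xyz":[0,0,0],"roll":-0.125,"grip":57},{"xyz":[0,0,0],"roll":-0.125,"grip":57},{"xyz":[0,0,0],"roll":-0.009,"grip":57},{"xyz":[-20,-24,0],"roll":0,"grip":57},{"xyz":[-24,-29,0],"roll":0,"grip":57}])

```text
time_s: 0.97
position: [0.2327, 0.5406, 0.2226]
tcp_rot: [[-0.999, 0.053, 0.001], [0.053, 0.999, 0.002], [-0.0, 0.002, -1.0]]
force: [0.6, -0.8, 0.6]
opening: 0.709
grasp_force: 0.0
```

>>> move_arm(increments=[{"xyz":[-24,-29,0],"roll":0,"grip":57},{"xyz":[-24,-29,0],"roll":0,"grip":57},{"xyz":[-24,-29,0],"roll":0,"grip":57},{"xyz":[-24,-29,0],"roll":0,"grip":57},{"xyz":[-24,-29,0],"roll":0,"grip":57}])

```text
time_s: 1.38
position: [0.3462, 0.3867, 0.2228]
tcp_rot: [[-0.998, 0.057, 0.001], [0.057, 0.998, 0.0], [-0.001, 0.0, -1.0]]
force: [-0.3, 0.3, 0.0]
opening: 0.572
grasp_force: 0.0
```

>>> move_arm(increments=[{"xyz":[-24,-29,0],"roll":0,"grip":57},{"xyz":[-24,-29,0],"roll":0,"grip":57},{"xyz":[-24,-29,0],"roll":0,"grip":57},{"xyz":[0,0,30],"roll":0,"grip":57},{"xyz":[0,0,30],"roll":0,"grip":57}])

```text
time_s: 1.8
position: [0.4165, 0.2964, 0.1639]
tcp_rot: [[-0.998, 0.062, 0.007], [0.062, 0.998, 0.003], [-0.007, 0.003, -1.0]]
force: [-0.3, 0.2, 0.4]
opening: 0.572
grasp_force: 0.0
```

>>> move_arm(increments=[{"xyz":[0,0,36],"roll":0,"grip":57},{"xyz":[0,0,40],"roll":0,"grip":57},{"xyz":[0,0,36],"roll":0,"grip":57},{"xyz":[0,0,26],"roll":0,"grip":57},{"xyz":[0,0,11],"roll":0,"grip":57}])

```text
time_s: 2.22
position: [0.411, 0.2965, 0.0104]
tcp_rot: [[-0.998, 0.057, -0.005], [0.057, 0.998, -0.002], [0.005, -0.002, -1.0]]
force: [0.2, -0.5, 0.8]
opening: 0.572
grasp_force: 0.0
```

>>> move_arm(increments=[{"xyz":[0,0,0],"roll":0,"grip":57},{"xyz":[-6,0,0],"roll":0,"grip":57},{"xyz":[-6,0,0],"roll":0,"grip":57},{"xyz":[-6,0,0],"roll":0,"grip":57},{"xyz":[-6,0,0],"roll":0,"grip":57}])

```text
time_s: 2.63
position: [0.4375, 0.2963, 0.0152]
tcp_rot: [[-0.999, 0.054, 0.001], [0.054, 0.999, 0.001], [-0.001, 0.001, -1.0]]
force: [-2.2, -0.5, 2.0]
opening: 0.569
grasp_force: 1.4
```

```bash
cat > look.py <<'E'
from h import *
import sys
gx,gy=map(float,sys.argv[1:3])
p,d=bot.capture("top");C=cloud("top",d);X,Y,Z=C[...,0],C[...,1],C[...,2]
a=np.deg2rad(3.1);uv=lambda x,y:(np.array([x*np.cos(a)-y*np.sin(a),x*np.sin(a)+y*np.cos(a)])*1000).round(1)
s=p.max(2).astype(int)-p.min(2)
m=(Z>.008)&(Z<.075)&(np.hypot(X-gx,Y-gy)<.075)&(p.min(2)>110)&(s<30)
m=cv2.morphologyEx(m.astype(np.uint8),cv2.MORPH_OPEN,np.ones((3,3)))>0
(c,r)=cv2.minEnclosingCircle(C[m][:,:2].astype(np.float32)*1000);print("circ",c,r,"uv",uv(c[0]/1e3,c[1]/1e3))
k=(Z>.060)&(Z<.075)&(np.hypot(X-gx,Y-gy)<.035)&(p.min(2)>110)
k=C[k];print("knob n",len(k));
if len(k): print(k.mean(0).round(4),"uv",uv(*k.mean(0)[:2]))
t=bot.read_state();print(t["time_s"],"tcp",t["position"].round(4),"uv",uv(*t["position"][:2]),t["force"].round(1),t["opening"])
if len(sys.argv)>3: cv2.imwrite(sys.argv[3],p[:,:,::-1])
E
python3 look.py .49 .292 pics/t1.png
```

```text
circ (507.6453857421875, 280.81939697265625) 44.875492095947266 uv [491.7 307.9]
knob n 22
[0.4932 0.2874 0.0671] uv [476.9 313.7]
2.6833 tcp [0.439  0.2963 0.0151] uv [422.3 319.6] [-1.6 -0.6  1.6] 0.5732854438122026
```

View pics/t1.png

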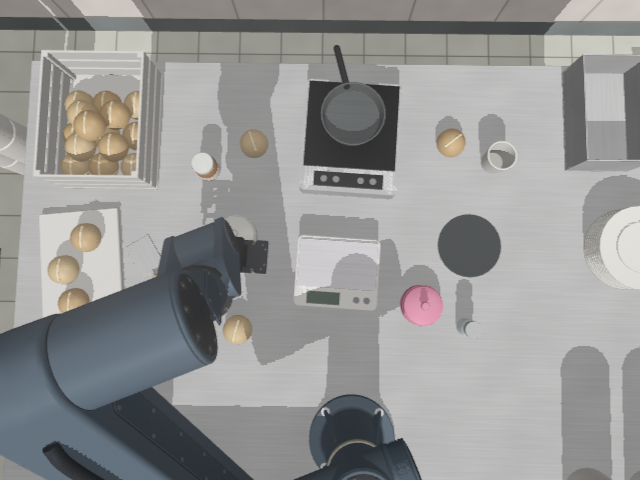

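The dish is in contact with both fingers (seen at px ~(240,232), mostly hidden by the gripper). I'll carry on pushing towards the gap line.

>>> move_arm(increments=[{"xyz":[-9,0,0],"roll":0,"grip":57},{"xyz":[-9,0,0],"roll":0,"grip":57},{"xyz":[-9,0,0],"roll":0,"grip":57},{"xyz":[-9,0,0],"roll":0,"grip":57},{"xyz":[-8,0,0],"roll":0,"grip":57}])

```text
time_s: 3.1
position: [0.4818, 0.2937, 0.0137]
tcp_rot: [[-0.999, 0.054, 0.001], [0.054, 0.999, 0.0], [-0.001, 0.0, -1.0]]
force: [-2.7, 0.6, 3.5]
opening: 0.571
grasp_force: 1.7
```

>>> move_arm(increments=[{"xyz":[-8,0,0],"roll":0,"grip":57},{"xyz":[-6,0,0],"roll":0,"grip":57},{"xyz":[-3,0,0],"roll":0,"grip":57},{"xyz":[0,0,0],"roll":0,"grip":57},{"xyz":[0,0,0],"roll":0,"grip":57}])

```text
time_s: 3.52
position: [0.4987, 0.293, 0.0135]
tcp_rot: [[-0.999, 0.054, 0.002], [0.054, 0.999, 0.001], [-0.002, 0.001, -1.0]]
force: [-0.5, -0.1, -0.2]
opening: 0.572
grasp_force: 0.0
```

```bash
sed 's/"top"/"scene"/g' look.py > looks.py; python3 looks.py .553 .285 pics/s1.png; python3 - <<'E'
from h import *
for r in bot.spot_in("dish","scene"): print(r["conf"],w("scene",r["at"]).round(3))
E
```

```text
circ (549.662841796875, 291.0043640136719) 49.47434997558594 uv [533.1 320.3]
knob n 42
[0.5516 0.2918 0.0688] uv [535.  321.2]
3.5667 tcp [0.4984 0.2929 0.0135] uv [481.8 319.5] [-0.3  1.  -0.9] 0.5652480575227472
0.97 [[0.232 0.42  0.048]]
0.82 [[ 0.338 -0.154  0.041]]
0.56 [[0.567 0.293 0.049]]
0.21 [[ 0.286 -0.27   0.049]]
```

View pics/s1.png

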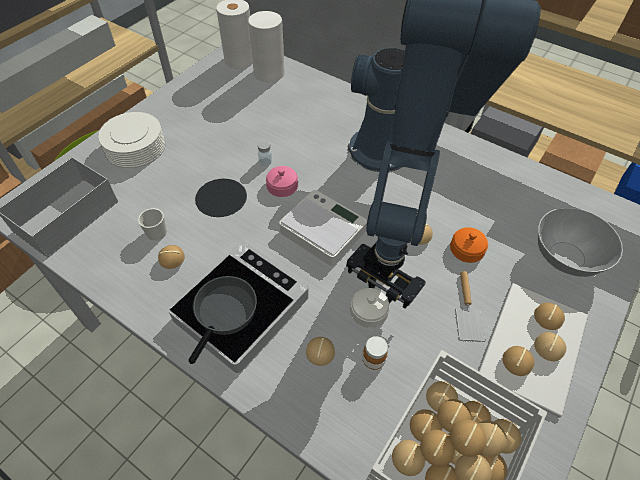

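>>> move_arm(increments=[{"xyz":[12,0,0],"roll":0,"grip":57},{"xyz":[12,0,-10],"roll":0,"grip":57},{"xyz":[0,0,-30],"roll":0,"grip":57},{"xyz":[0,0,-36],"roll":0,"grip":57},{"xyz":[0,0,-24],"roll":0,"grip":57}])

```text
time_s: 4.03
position: [0.4731, 0.2945, 0.1162]
tcp_rot: [[-0.999, 0.053, 0.002], [0.053, 0.999, 0.001], [-0.002, 0.001, -1.0]]
force: [0.1, 0.8, -0.2]
opening: 0.569
grasp_force: 0.0
```

>>> move_arm(increments=[{"xyz":[-18,22,0],"roll":0,"grip":57},{"xyz":[-24,25,0],"roll":0,"grip":57},{"xyz":[-24,25,0],"roll":0,"grip":57},{"xyz":[-15,4,0],"roll":0,"grip":57},{"xyz":[0,0,0],"roll":0.125,"grip":57}])

```text
time_s: 4.45
position: [0.5621, 0.3677, 0.1149]
tcp_rot: [[-0.984, 0.178, 0.006], [0.178, 0.984, 0.002], [-0.006, 0.003, -1.0]]
force: [-0.2, -0.6, 0.8]
opening: 0.571
grasp_force: 0.0
```

>>> move_arm(increments=[{"xyz":[0,0,0],"roll":0.12,"grip":57},{"xyz":[0,0,0],"roll":0.12,"grip":57},{"xyz":[0,0,0],"roll":0.12,"grip":57},{"xyz":[0,0,0],"roll":0.12,"grip":57},{"xyz":[0,0,0],"roll":0.12,"grip":57}])

```text
time_s: 4.87
position: [0.5575, 0.3657, 0.1141]
tcp_rot: [[-0.708, 0.706, -0.0], [0.706, 0.708, -0.0], [0.0, -0.0, -1.0]]
force: [0.2, 0.7, 0.6]
opening: 0.571
grasp_force: 0.0
```

>>> move_arm(increments=[{"xyz":[0,0,0],"roll":0.12,"grip":57},{"xyz":[0,0,0],"roll":0.12,"grip":57},{"xyz":[0,0,0],"roll":0.12,"grip":57},{"xyz":[0,0,0],"roll":0.12,"grip":57},{"xyz":[0,0,0],"roll":0.12,"grip":57}])

```text
time_s: 5.28
position: [0.5575, 0.3657, 0.1142]
tcp_rot: [[-0.186, 0.983, -0.0], [0.983, 0.186, -0.0], [-0.0, -0.0, -1.0]]
force: [-0.5, -0.0, 0.9]
opening: 0.569
grasp_force: 0.0
```

>>> move_arm(increments=[{"xyz":[0,0,0],"roll":0.12,"grip":57},{"xyz":[0,0,0],"roll":0.12,"grip":57},{"xyz":[0,0,0],"roll":0.006,"grip":57},{"xyz":[0,0,0],"roll":0,"grip":57}])

```text
time_s: 5.62
position: [0.5578, 0.3657, 0.114]
tcp_rot: [[0.051, 0.999, -0.0], [0.999, -0.051, -0.0], [-0.0, -0.0, -1.0]]
force: [0.1, -0.1, 0.5]
opening: 0.571
grasp_force: 0.0
```

```bash
python3 looks.py .5516 .2918; python3 look.py .5516 .2918
```

```text
circ (551.1931762695312, 288.24853515625) 48.05170822143555 uv [534.8 317.6]
knob n 17
[0.5514 0.2863 0.0687] uv [535.1 315.7]
5.6667 tcp [0.558  0.3657 0.1139] uv [537.4 395.3] [ 0.5  0.  -0.1] 0.5726223576973777
circ (551.0503540039062, 292.48565673828125) 50.342594146728516 uv [534.4 321.9]
knob n 57
[0.5505 0.2915 0.0684] uv [533.9 320.8]
5.7167 tcp [0.5581 0.3657 0.1139] uv [537.5 395.4] [ 0.4 -0.7  0.1] 0.5700498071131275
```

>>> move_arm(increments=[{"xyz":[0,2,36],"roll":0.003,"grip":57},{"xyz":[0,0,36],"roll":0,"grip":57},{"xyz":[0,0,20],"roll":0,"grip":57},{"xyz":[0,0,8],"roll":0,"grip":57},{"xyz":[-7,0,0],"roll":0,"grip":57}])

```text
time_s: 6.13
position: [0.5586, 0.3588, 0.0113]
tcp_rot: [[0.055, 0.998, -0.003], [0.998, -0.055, -0.001], [-0.001, -0.003, -1.0]]
force: [0.0, -1.3, -0.3]
opening: 0.568
grasp_force: 0.0
```

>>> move_arm(increments=[{"xyz":[-8,0,0],"roll":0,"grip":57},{"xyz":[-8,0,0],"roll":0,"grip":57},{"xyz":[-8,0,0],"roll":0,"grip":57},{"xyz":[-8,0,0],"roll":0,"grip":57},{"xyz":[-8,0,0],"roll":0,"grip":57}])

```text
time_s: 6.55
position: [0.5589, 0.3183, 0.0151]
tcp_rot: [[0.058, 0.998, 0.003], [0.998, -0.058, 0.002], [0.002, 0.003, -1.0]]
force: [0.7, 2.7, 2.3]
opening: 0.572
grasp_force: 1.3
```

>>> move_arm(increments=[{"xyz":[-8,0,0],"roll":0,"grip":57},{"xyz":[-8,0,0],"roll":0,"grip":57},{"xyz":[-8,0,0],"roll":0,"grip":57},{"xyz":[-5,0,0],"roll":0,"grip":57},{"xyz":[0,0,0],"roll":0,"grip":57}])

```text
time_s: 6.97
position: [0.5563, 0.2881, 0.0136]
tcp_rot: [[0.058, 0.998, -0.0], [0.998, -0.058, -0.001], [-0.001, -0.0, -1.0]]
force: [0.9, 0.8, 0.1]
opening: 0.575
grasp_force: 0.2
```

```bash
python3 looks.py .55 .245; python3 look.py .55 .245 pics/t2.png; python3 -c "
import cv2;p=cv2.imread('pics/t2.png');cv2.imwrite('pics/t2c.png',cv2.resize(p[130:330,160:440],None,fx=2.5,fy=2.5))"
```

```text
circ (549.6519165039062, 233.3509063720703) 47.80797576904297 uv [536.2 262.7]
knob n 36
[0.5521 0.2369 0.0687] uv [538.5 266.4]
7.0167 tcp [0.556  0.2884 0.0133] uv [539.6 318. ] [-0.2  0.4  0.8] 0.5688205613979326
circ (552.0948486328125, 237.1208953857422) 49.89747619628906 uv [538.5 266.6]
knob n 61
[0.5515 0.2366 0.0686] uv [537.9 266.1]
7.0667 tcp [0.5557 0.2887 0.0131] uv [539.3 318.3] [0.1 0.  0.1] 0.5677843612174103
```

View pics/t2c.png

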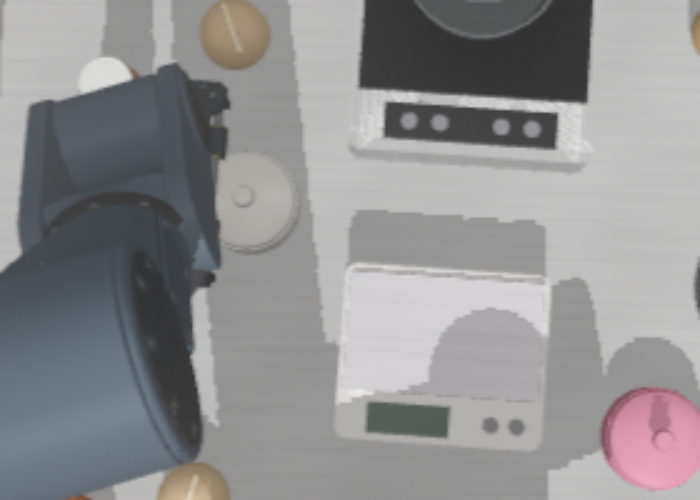

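Crop: the dish (crop px 255,200) is lined up with the gap between hob and scale. I measure u 538.2 against a gap centre of 538.6, so I push on.

>>> move_arm(increments=[{"xyz":[-6,-1,0],"roll":0,"grip":57},{"xyz":[-8,0,0],"roll":0,"grip":57},{"xyz":[-8,0,0],"roll":0,"grip":57},{"xyz":[-8,0,0],"roll":0,"grip":57},{"xyz":[-8,0,0],"roll":0,"grip":57}])

```text
time_s: 7.48
position: [0.5524, 0.2507, 0.0132]
tcp_rot: [[0.057, 0.998, -0.001], [0.998, -0.057, -0.0], [-0.001, -0.001, -1.0]]
force: [0.4, 1.3, -1.2]
opening: 0.57
grasp_force: 0.7
```

>>> move_arm(increments=[{"xyz":[-8,0,0],"roll":0,"grip":57},{"xyz":[-8,0,0],"roll":0,"grip":57},{"xyz":[-8,0,0],"roll":0,"grip":57},{"xyz":[-8,0,0],"roll":0,"grip":57},{"xyz":[-6,0,0],"roll":0,"grip":57}])

```text
time_s: 7.9
position: [0.5508, 0.2127, 0.0136]
tcp_rot: [[0.057, 0.998, -0.0], [0.998, -0.057, -0.0], [-0.0, -0.0, -1.0]]
force: [0.7, 1.9, -0.7]
opening: 0.566
grasp_force: 0.7
```

```bash
python3 looks.py .548 .155; python3 look.py .548 .155
```

```text
circ (550.888916015625, 136.07427978515625) 68.86009979248047 uv [542.7 165.7]
knob n 29
[0.5457 0.1602 0.0689] uv [536.3 189.4]
7.95 tcp [0.5506 0.2118 0.0135] uv [538.4 241.3] [-1.  -0.7  0.1] 0.5663808079366468
circ (549.4801025390625, 134.45736694335938) 71.6904067993164 uv [541.4 164. ]
knob n 61
[0.546  0.1605 0.0675] uv [536.5 189.8]
8.0 tcp [0.5508 0.2124 0.0136] uv [538.5 241.9] [ 0.8  0.1 -0.1] 0.5696438253956768
```

>>> move_arm(increments=[{"xyz":[-6,1,0],"roll":0,"grip":57},{"xyz":[-8,1,0],"roll":0,"grip":57},{"xyz":[-8,0,0],"roll":0,"grip":57},{"xyz":[-8,0,0],"roll":0,"grip":57},{"xyz":[-8,0,0],"roll":0,"grip":57}])

```text
time_s: 8.42
position: [0.5508, 0.1751, 0.0137]
tcp_rot: [[0.057, 0.998, 0.0], [0.998, -0.057, 0.0], [0.0, 0.0, -1.0]]
force: [-0.6, 2.7, 0.3]
opening: 0.574
grasp_force: 0.9
```

>>> move_arm(increments=[{"xyz":[-8,0,0],"roll":0,"grip":57},{"xyz":[-8,0,0],"roll":0,"grip":57},{"xyz":[-8,0,0],"roll":0,"grip":57},{"xyz":[-8,0,0],"roll":0,"grip":57},{"xyz":[-6,0,0],"roll":0,"grip":57}])

```text
time_s: 8.83
position: [0.5485, 0.1368, 0.0136]
tcp_rot: [[0.057, 0.998, -0.0], [0.998, -0.057, -0.0], [-0.0, -0.0, -1.0]]
force: [0.4, 2.0, 1.2]
opening: 0.57
grasp_force: 1.1
```

```bash
python3 look.py .543 .084
```

```text
circ (544.0228271484375, 63.09074020385742) 68.69591522216797 uv [539.8  92.4]
knob n 3
[0.5495 0.0819 0.0671] uv [544.3 111.5]
8.8833 tcp [0.5483 0.1359 0.0135] uv [540.2 165.4] [ 0.2 -0.6  1.1] 0.5697710277758868
```

>>> move_arm(increments=[{"xyz":[-6,0,0],"roll":0,"grip":57},{"xyz":[-8,0,0],"roll":0,"grip":57},{"xyz":[-8,0,0],"roll":0,"grip":57},{"xyz":[-8,0,0],"roll":0,"grip":57},{"xyz":[-8,0,0],"roll":0,"grip":57}])

```text
time_s: 9.3
position: [0.5462, 0.0991, 0.0135]
tcp_rot: [[0.057, 0.998, -0.0], [0.998, -0.057, -0.0], [-0.0, -0.0, -1.0]]
force: [0.8, 2.1, -0.0]
opening: 0.568
grasp_force: 1.0
```

>>> move_arm(increments=[{"xyz":[-8,0,0],"roll":0,"grip":57},{"xyz":[-8,0,0],"roll":0,"grip":57},{"xyz":[-8,0,0],"roll":0,"grip":57},{"xyz":[-8,0,0],"roll":0,"grip":57},{"xyz":[-6,0,0],"roll":0,"grip":57}])

```text
time_s: 9.72
position: [0.544, 0.0609, 0.0135]
tcp_rot: [[0.057, 0.998, -0.0], [0.998, -0.057, -0.0], [-0.0, -0.0, -1.0]]
force: [-0.3, 1.5, -0.9]
opening: 0.57
grasp_force: 0.9
```

```bash
python3 look.py .542 .008;python3 looks.py .542 .008
```

```text
circ (598.78173828125, -34.59709930419922) 11.609132766723633 uv [599.8  -2.2]
knob n 0
9.7667 tcp [0.5441 0.06   0.0135] uv [540.1  89.4] [ 1.1 -0.4  0. ] 0.5673952707719836
circ (553.4507446289062, -10.550881385803223) 53.881954193115234 uv [553.2  19.4]
knob n 8
[0.538  0.0024 0.0681] uv [537.1  31.5]
9.8167 tcp [0.5442 0.0606 0.0135] uv [540.1  89.9] [-0.1 -0.7 -0.4] 0.5745073882510037
```

>>> move_arm(increments=[{"xyz":[-6,0,0],"roll":0,"grip":57},{"xyz":[-9,0,0],"roll":0,"grip":57},{"xyz":[-9,0,0],"roll":0,"grip":57},{"xyz":[-9,0,0],"roll":0,"grip":57},{"xyz":[-9,0,0],"roll":0,"grip":57}])

```text
time_s: 10.23
position: [0.5417, 0.0191, 0.0135]
tcp_rot: [[0.057, 0.998, -0.0], [0.998, -0.057, -0.0], [-0.0, -0.0, -1.0]]
force: [-0.3, 2.0, -0.4]
opening: 0.569
grasp_force: 0.9
```

>>> move_arm(increments=[{"xyz":[-9,0,0],"roll":0,"grip":57},{"xyz":[-9,0,0],"roll":0,"grip":57},{"xyz":[-9,0,0],"roll":0,"grip":57},{"xyz":[-9,0,0],"roll":0,"grip":57},{"xyz":[-9,0,0],"roll":0,"grip":57}])

```text
time_s: 10.65
position: [0.539, -0.0259, 0.0135]
tcp_rot: [[0.057, 0.998, -0.0], [0.998, -0.057, 0.0], [0.0, -0.0, -1.0]]
force: [0.3, 1.3, -0.7]
opening: 0.572
grasp_force: 0.9
```

>>> move_arm(increments=[{"xyz":[-9,0,0],"roll":0,"grip":57},{"xyz":[-9,0,0],"roll":0,"grip":57},{"xyz":[-9,0,0],"roll":0,"grip":57},{"xyz":[-9,0,0],"roll":0,"grip":57},{"xyz":[-9,0,0],"roll":0,"grip":57}])

```text
time_s: 11.07
position: [0.5365, -0.0707, 0.0135]
tcp_rot: [[0.057, 0.998, -0.0], [0.998, -0.057, 0.0], [0.0, -0.0, -1.0]]
force: [-0.2, 1.4, 0.4]
opening: 0.573
grasp_force: 0.9
```

>>> move_arm(increments=[{"xyz":[-9,0,0],"roll":0,"grip":57},{"xyz":[-9,0,0],"roll":0,"grip":57},{"xyz":[-9,0,0],"roll":0,"grip":57},{"xyz":[-6,0,0],"roll":0,"grip":57},{"xyz":[-3,0,0],"roll":0,"grip":57}])

```text
time_s: 11.48
position: [0.5347, -0.1069, 0.0136]
tcp_rot: [[0.058, 0.998, 0.0], [0.998, -0.058, -0.0], [-0.0, 0.0, -1.0]]
force: [0.8, 1.7, 0.8]
opening: 0.565
grasp_force: 0.9
```

```bash
python3 looks.py .533 -.162;python3 look.py .533 -.162 pics/t3.png
```

```text
circ (527.66845703125, -171.03695678710938) 35.26875305175781 uv [ 536.1 -142.3]
knob n 5
[ 0.5298 -0.1485  0.0639] uv [ 537.  -119.6]
11.5333 tcp [ 0.5347 -0.1071  0.0136] uv [539.7 -78. ] [-0.1 -0.2  0.4] 0.5694744133022854
circ (0.0, 0.0) 0.0 uv [0. 0.]
knob n 0
11.5833 tcp [ 0.5348 -0.1067  0.0136] uv [539.8 -77.6] [-0.4  0.2 -0.1] 0.5698275849301712
```

View pics/t3.png

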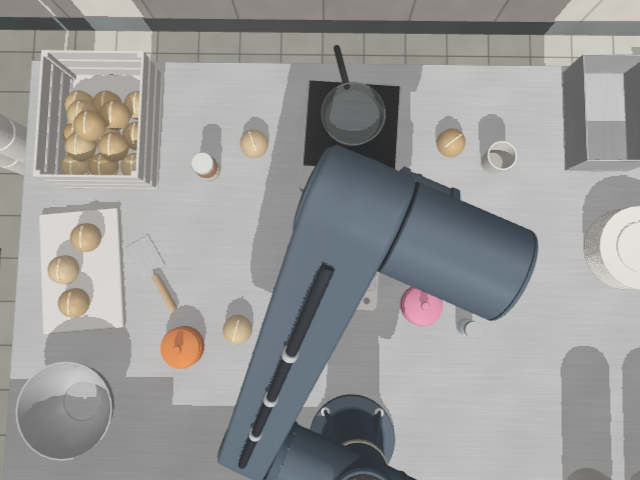

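The arm hides the dish from above, but scene camera and forces show it following in the fingers, past the gap. It's now about (-48, -136) mm from the stone in tool y/x, a 19° diagonal that the two-finger cage can hold.

>>> move_arm(increments=[{"xyz":[-6,0,0],"roll":0,"grip":57},{"xyz":[-8,-2,0],"roll":0,"grip":57},{"xyz":[-8,-3,0],"roll":0,"grip":57},{"xyz":[-8,-3,0],"roll":0,"grip":57},{"xyz":[-8,-3,0],"roll":0,"grip":57}])

```text
time_s: 12.0
position: [0.5212, -0.1439, 0.0136]
tcp_rot: [[0.057, 0.998, 0.0], [0.998, -0.057, -0.0], [-0.0, 0.0, -1.0]]
force: [1.5, 1.4, -0.9]
opening: 0.567
grasp_force: 0.9
```

>>> move_arm(increments=[{"xyz":[-8,-3,0],"roll":0,"grip":57},{"xyz":[-8,-3,0],"roll":0,"grip":57},{"xyz":[-8,-3,0],"roll":0,"grip":57},{"xyz":[-8,-3,0],"roll":0,"grip":57},{"xyz":[-8,-3,0],"roll":0,"grip":57}])

```text
time_s: 12.42
position: [0.5037, -0.183, 0.0136]
tcp_rot: [[0.057, 0.998, -0.0], [0.998, -0.057, 0.0], [0.0, -0.0, -1.0]]
force: [0.5, 3.0, 0.9]
opening: 0.57
grasp_force: 0.9
```

>>> move_arm(increments=[{"xyz":[-8,-3,0],"roll":0,"grip":57},{"xyz":[-8,-3,0],"roll":0,"grip":57},{"xyz":[-8,-3,0],"roll":0,"grip":57},{"xyz":[-6,-2,0],"roll":0,"grip":57},{"xyz":[-4,-1,0],"roll":0,"grip":57}])

```text
time_s: 12.83
position: [0.4898, -0.2163, 0.0136]
tcp_rot: [[0.058, 0.998, -0.0], [0.998, -0.058, 0.0], [0.0, -0.0, -1.0]]
force: [0.6, 2.3, 1.7]
opening: 0.569
grasp_force: 1.0
```

```bash
python3 looks.py .484 -.27 pics/s3.png
```

```text
circ (479.480224609375, -260.1560363769531) 10.551488876342773 uv [ 492.8 -233.8]
knob n 6
[ 0.4857 -0.2582  0.0667] uv [ 499.  -231.6]
12.8833 tcp [ 0.4899 -0.2168  0.0136] uv [ 500.9 -190. ] [ 0.2 -0.  -0.1] 0.5684729101140376
```

View pics/s3.png

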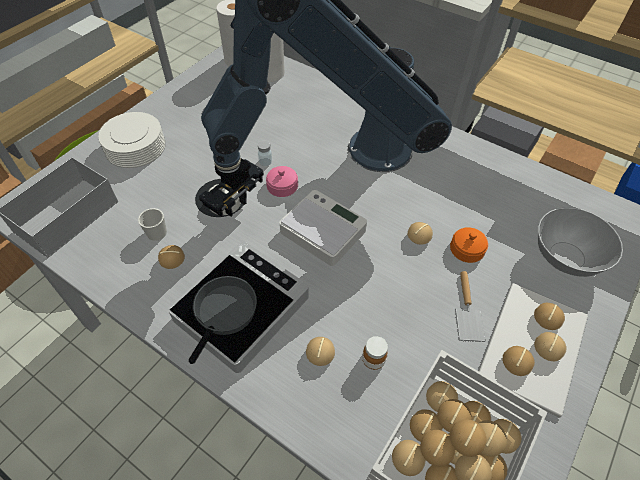

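The dish is under the gripper over the stone, at px ~(222,197). By TCP offset it's about 26 mm short.

>>> move_arm(increments=[{"xyz":[-6,-3,0],"roll":0,"grip":57},{"xyz":[-8,-3,0],"roll":0,"grip":57},{"xyz":[-6,-3,0],"roll":0,"grip":57},{"xyz":[-4,-2,0],"roll":0,"grip":57},{"xyz":[0,0,0],"roll":0,"grip":57}])

```text
time_s: 13.3
position: [0.4776, -0.24, 0.0136]
tcp_rot: [[0.058, 0.998, 0.0], [0.998, -0.058, -0.001], [-0.001, 0.0, -1.0]]
force: [0.2, 0.2, -1.6]
opening: 0.569
grasp_force: 0.0
```

>>> move_arm(increments=[{"xyz":[10,0,0],"roll":0,"grip":57},{"xyz":[15,0,0],"roll":0,"grip":57},{"xyz":[5,0,-20],"roll":0,"grip":57},{"xyz":[0,0,-36],"roll":0,"grip":57},{"xyz":[0,0,-40],"roll":0,"grip":57}])

```text
time_s: 13.72
position: [0.4777, -0.2053, 0.1087]
tcp_rot: [[0.055, 0.998, -0.006], [0.998, -0.055, 0.004], [0.004, -0.006, -1.0]]
force: [0.2, 0.1, -0.8]
opening: 0.571
grasp_force: 0.0
```

>>> move_arm(increments=[{"xyz":[0,0,-36],"roll":0,"grip":57},{"xyz":[35,0,0],"roll":0,"grip":57},{"xyz":[38,0,0],"roll":0,"grip":57},{"xyz":[38,0,0],"roll":0,"grip":57},{"xyz":[38,0,0],"roll":0,"grip":57}])

```text
time_s: 14.13
position: [0.4871, -0.057, 0.1458]
tcp_rot: [[0.057, 0.998, -0.0], [0.998, -0.057, 0.0], [0.0, -0.0, -1.0]]
force: [0.1, 0.6, 0.3]
opening: 0.569
grasp_force: 0.0
```

```bash
python3 looks.py .475 -.292; python3 look.py .475 -.292 pics/t4.png
```

```text
circ (473.0975646972656, -290.8074035644531) 50.815547943115234 uv [ 488.1 -264.8]
knob n 24
[ 0.4713 -0.2908  0.0675] uv [ 486.4 -264.9]
14.1833 tcp [ 0.4852 -0.05    0.1455] uv [487.2 -23.7] [-1.1  3.6  0.5] 0.5683288782068573
circ (473.2619934082031, -290.0069274902344) 50.32087326049805 uv [ 488.3 -264. ]
knob n 63
[ 0.4734 -0.2889  0.0677] uv [ 488.3 -262.8]
14.2333 tcp [ 0.4855 -0.0531  0.1453] uv [487.7 -26.8] [-0.1 -0.1 -0.2] 0.5670038733883263
```

View pics/t4.png

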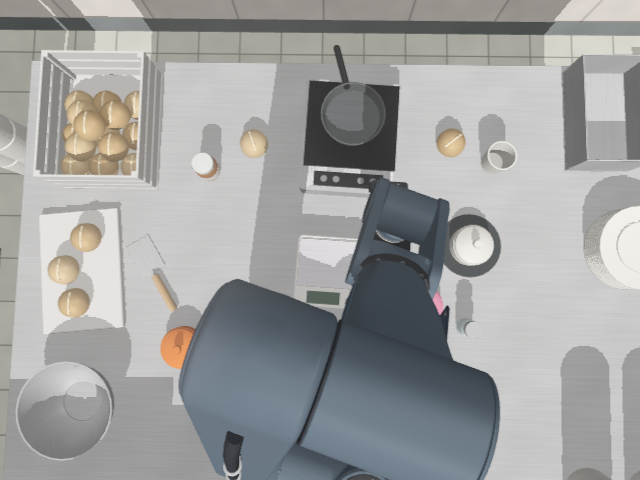

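The dish stands inside the stone at px (473,243). It measures 3 mm from the stone's centre, and the arm is clear of everything.

```bash
python3 -c "
from rig import bot
print(bot.hand_in())"
```

```text
the job is handed in; nothing more can be done
None
```

The butter dish went through the gap and now stands on the cooling stone, about 3 mm from its centre by the camera; the fingers are clear of it and the job is handed in (no verdict was returned).

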